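# Sweep the busbar offcuts off the battery cooling plate

### The arm

A 6-joint arm with a two-finger parallel gripper is mounted at the origin on the work surface. World frame = base frame: x ahead of the robot, y to its left, z up, the work surface at z = 0. Lengths are in mm, angles in rad, forces in N, time in s.
With the tool pointing down it reaches from about 350 to 975 mm from the base axis. Payload 7.1 kg.
Tool frame: the origin (TCP) lies at the very end of the fingers, on their centre line; the grasp point (between the pads) lies 19 mm behind it; z points along the fingers, y is the line along which they close (so a half turn about z gives the same grasp; the last joint's range is limited). The gripper opens to 88 mm and grips with 3 to 60 N. Pads are 20 mm wide; open, the fingers measure 115 mm over their backs; the gripper's body (75 mm by 178 mm) begins 61 mm behind the grasp point.
Start: joints at [1.243, 0.423, 1.63, -0, 1.089, -0.019], TCP at [189.915, 595.43, 222.675] pointing down, gripper open.
Joint ranges: [-3, 3], [-0.9, 2.11], [0.09, 2.58], [-1.31, 4.45], [0.11, 2.69], [-2.54, 2.54]. Speed limits (rad/s): [2.39, 2.39, 3.01, 3.14, 3.14, 3.14].

### API

Orientations are given as a rotation vector (axis times angle).
In Python, from workcell import ctrl, optics gives the robot as it stands.
- The arm moves only by the shell command python3 -m jog 'ROWS'. ROWS is JSON, a list of rows, each a list of 7 numbers: the shift along the tool's x, y, z in units of 40 mm (1.0 is 40 mm), then the turn, a rotation vector about the tool's x, y, z in units of 6 degrees (1.0 is 6 degrees), then the opening, from 0 (shut) to 1 (fully open). A call has 1 to 20 rows; each row shifts and turns the commanded pose from where the row before left it, along the tool's axes as they then stand; what a row does not reach is not made up. A row lasts 1/10 s, in which the tool goes at most 50 mm and 8.59 degrees, less where a joint would pass 70% of its speed; a pose out of reach is approached as far as the arm can. A call is refused whole if a number of a shift passes 1 or a number of a turn 1, either way. A call with a gripper value outside its range is refused whole. The fingers move at their own pace and stop on an object; the grip force is fixed at half the most. Time passes only in rows, so rows that do not move let the fingers close. It gives the time, the measured TCP pose, the force, the opening and the grip force at its end, in the units of the state.
- ctrl.get_obs(): the state, without advancing time (a new reading comes with each control period).
- optics.get_image(name): name is "scene" or "top"; returns the picture (400x640x3 uint8, red, green, blue); there is no depth.
- optics.camera_model(name): a dict with "fov_y" (degrees; the focal length in pixels is half the picture's height over the tangent of half this angle, whatever the lens; pixels are square), "cx", "cy" (the principal point, pixels), "k1" (the pictures are not rectified: a ray, as slopes to the right and down, at radius r is drawn at 1 + k1 r^2 times it, then the intrinsics apply), "view" (4x4, takes a point from world to camera coordinates). Camera axes: x right, y up, looking along -z (the intrinsics and any distortion apply to the point x, -y, -z); pixel columns grow to the right and rows downward; lengths in mm; the calibration is good to about 2 mm. A picture is of the moment at which its call begins. camera_model takes no time and is no camera call.
- ctrl.close_job(): hands the job in; it is judged then, once.
Trained networks look in the newest picture that a camera, given by its name, has taken for a name from the list of things; names that differ only in an ending like _2 or _b are one class to them, and where a whole thing is asked for, a point or a joint stands for the part that bears it (a point fixed in the world has none). Each returns a list of dicts, best first, with "conf" (0 to 1); they miss things now and then, are a little off and sometimes report something else, mostly with a low value. They report only what shows in the picture. A call takes as long as a camera call.
- optics.masks_of(target, camera): "pixels" (400x640 bool, what is visible of it) and "extent" ([centre column, centre row, width, height] in pixels, round what is visible of it).
The state is a dict: "t": time; "qpos": joint angles; "qvel": joint speeds; "joint_torque": joint torques, N m; "ee_pos": TCP position; "orientation": TCP orientation; "ft_force": force on the tool from outside, world axes, zero at the start; "moment": the same for the moment, N m; "width": finger opening in mm; "grasp_force": force on a finger pad.
Only numpy, scipy, OpenCV 4.12 (cv2) and the standard library are available. Lean on these libraries where they do the work, as an engineer would, in place of code of your own. Each camera call takes 0.05 s, during which the arm holds its last target. There are 200 camera calls.

### The job

Take the scraper from its rubber mat, set it flat in the aluminium cooling plate and sweep all four copper offcuts along the plate, under the shelf's front edge, off the end and into the open tray. Then stand the scraper upright again in the middle of its mat and let go. Move the offcuts only with the scraper, never with the gripper; do not bump the shelf, and leave the other things on the bench where they are.

Things in the scene. Friction and masses are not known exactly. Their poses are not given: they have to be found in the camera images.
- scraper: scraper, an upside-down T, about 250 g: steel block 92 (its x) x 24 (y) x 24 mm high, wooden handle 26 (x) x 20 (y) mm rising from its middle, 24 to 88 mm high. Origin: centre of the underside, z up; same both ways round. Pinch the handle along the scraper's y, 55 to 65 mm above the underside, upright or leaning in its x-z plane. Starts standing on the mat, x roughly along the mat's x
- channel: the cooling plate, a fixed aluminium channel on feet, 114 (x) x 210 (y) mm. Origin: on the table under its centre. Flat floor at 50 mm height, 106 mm wide (x -53 to +53 mm); a 4 mm flange along each long side up to 62 mm height; both ends (y = -105, +105 mm) open. The scraper block fits between the flanges, its x along the channel's x, 7 mm play each side
- shelf: fixed shelf over the channel's middle and +x half, axes parallel to the channel's: three steel bars 12 x 404 (y) x 12 mm side by side, underside 240 mm and top 252 mm above the table, on grey end panels 14 mm thick at y = -195 and +195 mm; open in front and behind. Origin: on the table under the middle of its front edge; it runs to x = +75 mm
- shelf_lip (a point): middle of the shelf's lower front edge, 240 mm up, 4 to 12 mm short of the channel's middle line (towards its -x). A gripper pointing straight down over that line hits it: lean the tool 30 to 40 degrees in the channel's x-z plane, fingers pointing down and towards the channel's +x, its body in front of the edge
- tray: open tray of bright steel, fixed, 160 (x) x 80 (y) x 36 mm high, wall 3 mm, axes parallel to the channel's. Origin: centre of the underside. It stands at the channel's +y or -y end (differs from run to run), its centre 135 mm from the channel's, reaching 10 mm under the end; what is pushed off that end drops into it
- partsbox: a shut grey parts box with a black lid, fixed, 160 x 80 x 38 mm high, at the channel's other end. Origin: centre of the underside
- mat: the black rubber mat, fixed, 170 (x) x 130 (y) x 4 mm thick, on the right side of the bench. Origin: centre of the underside; its top is 4 mm above the table
- offcut1: loose copper busbar offcut, a plate 30 x 20 x 8 mm, 43 g, lying on the channel's floor. Origin: centre of its underside. All four start within 68 mm of the channel's centre along the channel's y, and anywhere across its floor
- offcut2: loose copper offcut, a plate 24 x 24 x 7 mm, 34 g, lying on the channel's floor. Origin: centre of its underside
- offcut3: loose copper offcut, L-shaped, 26 x 24 x 8 mm with legs 10 mm wide, 28 g, lying on the channel's floor. Origin: on its underside, at the middle of the 26 x 24 mm outline
- offcut4: loose copper offcut, a strip 32 x 13 x 8 mm, 30 g, lying on the channel's floor. Origin: centre of its underside
- cell1: bystander, a battery cell standing upright, 21 mm across, 70 mm high, between the mat and the channel; it must stay where it is
- cell2: bystander, a battery cell standing upright, 21 mm across, 70 mm high; it must stay where it is
- screwdriver: bystander, a screwdriver 200 mm long lying on the table; it must stay where it is
- pliers: bystander, pliers with red handles, 195 mm long, lying on the left of the bench; it must stay where it is
- tape: bystander, a roll of tape lying flat, 90 mm across, 24 mm high; it must stay where it is
- meter: bystander, a hand-held meter 60 x 110 x 39 mm lying on top of the shelf; it must stay where it is

How it is judged:
By the outcome, as a careful person would: the job done as asked, in the order asked, and still so for the second after the job is handed in, with the robot touching nothing.
It also fails if it takes over 61 s, if anything falls off the work surface, if the arm or the gripper's body presses on something with over 40 N, if the wrist force passes 120 N, or if a joint passes its speed limit or range.

## Working session

There is one attempt and no reset: what is moved stays moved. The work goes in short steps, Python scripts to look and compute and a shell command to move; the robot and the scene stay as the last step left them, time stands still between calls to the robot, and variables do not carry over. Pictures are saved under pics/ and viewed, at most 10 in all, crops included, and the job is handed in when it is done.

```bash
mkdir -p pics; ls; python3 - <<'E'
from workcell import ctrl, optics
import cv2,json,numpy as np
print(ctrl.get_obs())
for c in("scene","top"):
    m=optics.camera_model(c);print({k:(np.round(v,3).tolist()) for k,v in m.items()})
    cv2.imwrite(f"pics/{c}0.png",optics.get_image(c)[:,:,::-1])
    for n in["scraper","channel","shelf","tray","partsbox","mat","offcut1","offcut2","offcut3","offcut4","cell1","cell2","screwdriver","tape","meter"]:
        for d in optics.masks_of(n,c)[:2]: print(c,n,round(d["conf"],2),np.round(d["extent"],1).tolist(),int(d["pixels"].sum()))
E
```

```text
pics
{'t': 0.0, 'qpos': array([ 1.24300682e+00,  4.23799719e-01,  1.63068353e+00, -3.19240873e-05,
        1.08861932e+00, -1.90063490e-02]), 'qvel': array([ 2.61259837e-04, -4.64359242e-05, -7.73131770e-04, -1.62666348e-03,
        8.60477115e-04, -3.53847454e-04]), 'joint_torque': array([ 1.43725531e-03, -5.44631660e+01, -2.73669970e+01,  6.43573212e-02,
        2.27383920e-02, -1.16119481e-04]), 'ee_pos': array([189.74513514, 594.91548673, 221.92992278]), 'orientation': array([-4.83051885e-01, -3.10399710e+00,  2.34369542e-03]), 'ft_force': array([-0.38521221,  0.48943052, -0.35873338]), 'moment': array([-0.00194909,  0.01546515, -0.02036117]), 'grasp_force': 0.0, 'width': 87.64720522997636}
{'fov_y': 42.304, 'cx': 319.81, 'cy': 202.382, 'k1': -0.146, 'view': [[0.969, 0.248, 0.011, -557.319], [-0.157, 0.579, 0.8, -76.746], [0.192, -0.776, 0.6, -1424.467], [0.0, 0.0, 0.0, 1.0]]}
scene scraper 0.93 [258.6, 308.7, 34.7, 47.6] 838
scene channel 0.94 [321.1, 218.4, 84.4, 60.6] 2383
scene shelf 0.63 [332.4, 187.9, 145.7, 139.6] 4959
scene tray 0.83 [277.8, 206.8, 45.7, 50.0] 1051
scene 
[... 1365 characters left out ...]
 186.1, 37.4, 33.8] 769
top mat 0.96 [400.7, 240.1, 62.8, 49.6] 1945
top offcut1 0.63 [292.1, 209.3, 8.5, 5.8] 41
top offcut1 0.55 [278.2, 210.3, 7.9, 7.0] 29
top offcut2 0.63 [292.1, 209.3, 8.5, 5.8] 41
top offcut2 0.55 [278.2, 210.3, 7.9, 7.0] 29
top offcut3 0.63 [292.1, 209.3, 8.5, 5.8] 41
top offcut3 0.55 [278.2, 210.3, 7.9, 7.0] 29
top offcut4 0.63 [292.1, 209.3, 8.5, 5.8] 41
top offcut4 0.55 [278.2, 210.3, 7.9, 7.0] 29
top cell1 0.51 [348.9, 246.4, 6.5, 9.1] 37
top cell1 0.37 [348.8, 200.9, 7.2, 13.5] 66
top cell2 0.51 [348.9, 246.4, 6.5, 9.1] 37
top cell2 0.37 [348.8, 200.9, 7.2, 13.5] 66
top screwdriver 0.51 [383.1, 171.8, 32.9, 16.6] 243
top meter 0.7 [276.0, 162.1, 40.6, 47.1] 1117
```

View pics/scene0.png

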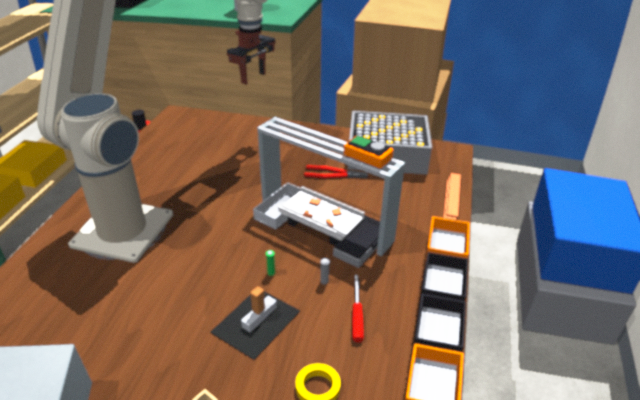

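View pics/top0.png

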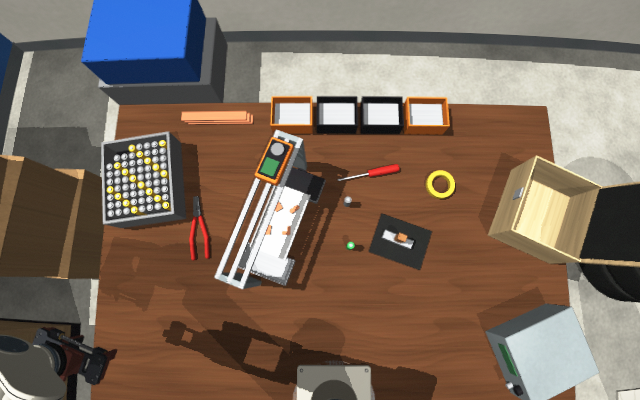

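Top view: mat with scraper at about (400,240), the cooling plate at (285,225), tray at its near end (270,265), parts box at (305,186), and the cells at (348,200) and (350,245). In the scene view the tray is on the left (278,207). So channel +y points at the robot and +x points left under the shelf. Next I fit the models to the masks in both views.

```bash
cat >h.py <<'E'
import numpy as np,cv2
from workcell import ctrl,optics
from scipy.spatial.transform import Rotation as R
from scipy.optimize import minimize
C={}
for c in("scene","top"):
    m=optics.camera_model(c);f=200/np.tan(np.radians(m["fov_y"]/2));V=np.array(m["view"])
    C[c]=dict(K=np.array([[f,0,m["cx"]],[0,f,m["cy"]],[0,0,1.]]),D=np.array([m["k1"],0,0,0.]),V=V,o=-V[:3,:3].T@V[:3,3],F=np.diag([1,-1,-1])@V[:3,:3],t=np.diag([1,-1,-1])@V[:3,3])
def rays(c,uv):
    k=C[c];p=cv2.undistortPoints(np.asarray(uv,float).reshape(-1,1,2),k["K"],k["D"])[:,0]
    return np.c_[p,np.ones(len(p))]@k["F"]
def proj(c,P):
    k=C[c];return cv2.projectPoints(np.asarray(P,float).reshape(-1,1,3),cv2.Rodrigues(k["F"])[0],k["t"],k["K"],k["D"])[0][:,0]
def onz(c,uv,z):
    d=rays(c,uv);return C[c]["o"]+d*((z-C[c]["o"][2])/d[:,2])[:,None]
def tri(ua,ub): # scene, top
    o=[];
    a,b=rays("scene",[ua])[0],rays("top",[ub])[0];A=np.c_[a,-b]
    s=np.linalg.lstsq(A,C["top"]["o"]-C["scene"]["o"],rcond=None)[0]
    p,q=C["scene"]["o"]+a*s[0],C["top"]["o"]+b*s[1];return (p+q)/2,np.linalg.norm(p-q)
def box(x0,x1,y0,y1,z0,z1):return np.array([[x0,y0,z0],[x1,y1,z1]],float)
SCR=[box(-46,46,-12,12,0,24),box(-13,13,-10,10,24,88)]
MAT=[box(-85,85,-65,65,0,4)]
CH=[box(-57,57,-105,105,42,50),box(-57,-53,-105,105,42,62),box(53,57,-105,105,42,62)]
def SH(): return [box(a,a+12,-202,202,240,252) for a in(0,31.5,63)]+[box(0,75,-202,-188,0,240),box(0,75,188,202,0,240)]
def TR(y=135): return [box(-80,80,y-40,y+40,0,3),box(-80,-77,y-40,y+40,0,36),box(77,80,y-40,y+40,0,36),box(-80,80,y-40,y-37,0,36),box(-80,80,y+37,y+40,0,36)]
PB=lambda y=-135:[box(-80,80,y-40,y+40,0,38)]
def cast(c,uv,things):
    """things: list of (boxes,x,y,z,yaw); label of nearest hit, -1 none"""
    d=rays(c,uv);best=np.full(len(d),1e9);lab=np.full(len(d),-1)
    for i,(bs,x,y,z,a) in enumerate(things):
        Rm=R.from_euler('z',a).as_matrix();dl=d@Rm;ol=(C[c]["o"]-[x,y,z])@Rm
        for b in bs:
            t=(b[:,None,:]-ol)/dl;n=t.min(0).max(1);f=t.max(0).min(1)
            h=(n<f)&(n<best);best[h]=n[h];lab[h]=i
    return lab
def grid(u0,u1,v0,v1,s=3):
    g=(np.arange(s)+.5)/s-.5
    U,Vv=np.meshgrid((np.arange(u0,u1)[:,None]+g).ravel(),(np.arange(v0,v1)[:,None]+g).ravel());return np.c_[U.ravel(),Vv.ravel()],((v1-v0),s,(u1-u0),s)
def frac(lab,i,sh): return (lab==i).reshape(sh).mean((1,3))
E
cat >fit.py <<'E'
from h import *
import pickle
M={};img={}
for c in C:
    img[c]=optics.get_image(c)
    for n in["scraper","channel","shelf","tray","partsbox","mat","meter","cell1","offcut1"]:
        M[c,n]=optics.masks_of(n,c)
pickle.dump((M,img),open("m.pkl","wb"))
best=lambda c,n:M[c,n][0]["pixels"]
W1={"scene":(200,310,270,370),"top":(360,440,205,275)}
W2={"scene":(235,410,110,270),"top":(205,335,120,295)}
def cost(names,things,W,ign=None):
    e=0
    for c in C:
        u0,u1,v0,v1=W[c];g,sh=grid(*W[c],s=2);l=cast(c,g,things)
        for i,n in enumerate(names):
            m=best(c,n)[v0:v1,u0:u1];w=1.0
            if ign: w=~ign[c][v0:v1,u0:u1]
            e+=(w*np.abs(frac(l,i,sh)-m)).sum()/m.sum()
    return e
def nm(f,x0,st):
    x0=np.array(x0,float);s=np.vstack([x0]+[x0+np.eye(len(x0))[i]*st[i] for i in range(len(x0))])
    return minimize(f,x0,method="Nelder-Mead",options=dict(initial_simplex=s,xatol=.02,fatol=1e-4,maxiter=500))
p=onz("top",[(400,240)],4)[0]
f1=lambda q:cost(["scraper","mat"],[(SCR,q[0],q[1],q[2],q[3]),(MAT,q[4],q[5],0,q[6])],W1)
r=nm(f1,[p[0],p[1],4,1.15,p[0],p[1],1.15],[8,8,4,.1,8,8,.1]);print("scr+mat",np.round(r.x,3),r.fun)
ign={c:cv2.dilate(best(c,"meter").astype(np.uint8),np.ones((7,7)))>0 for c in C}
for c in C:
    for d in M[c,"offcut1"]:
        if d["conf"]>.3: ign[c]|=d["pixels"]
def th(q):
    Rm=R.from_euler('z',q[3]).as_matrix();s=Rm@[q[4],q[5],0]
    return [(CH,q[0],q[1],q[2],q[3]),(SH(),q[0]+s[0],q[1]+s[1],0,q[3]),(TR(),q[0],q[1],0,q[3]),(PB(),q[0],q[1],0,q[3])]
p=onz("top",[(287,225)],50)[0]
f2=lambda q:cost(["channel","shelf","tray","partsbox"],th(q),W2,ign)+.02*((q[4]+8)/3)**2+.0005*q[5]**2
r2=nm(f2,[p[0],p[1],0,1.19,-8,0],[10,10,4,.08,3,5]);print("channel",np.round(r2.x,3),r2.fun)
pickle.dump((r.x,r2.x),open("p.pkl","wb"))
for c in C:
    print(c,[(round(d["conf"],2),np.round(d["extent"][:2],1).tolist(),np.round(((onz(c,[d["extent"][:2]],54)[0]-[r2.x[0],r2.x[1],0])@R.from_euler('z',r2.x[3]).as_matrix())[:2],0).tolist(),int(d["pixels"].sum())) for d in M[c,"offcut1"]])
    print([(round(d["conf"],2),np.round(onz(c,[d["extent"][:2]],35)[0])) for d in M[c,"cell1"]])
# overlay
T=[(SCR,)+tuple(r.x[:4]),(MAT,r.x[4],r.x[5],0,r.x[6])]+th(r2.x)
def ov(c,W,k):
    u0,u1,v0,v1=W;im=cv2.resize(img[c][v0:v1,u0:u1,::-1],None,fx=k,fy=k,interpolation=cv2.INTER_CUBIC)
    g,sh=grid(*W,s=k);l=cast(c,g,T).reshape((v1-v0)*k,-1)
    e=np.zeros(l.shape,bool);e[1:]|=l[1:]!=l[:-1];e[:,1:]|=l[:,1:]!=l[:,:-1];im[e]=(255,0,255);return im
a=ov("top",(225,325,120,295),4)[:600];b=ov("scene",(240,340,170,270),4)
o=np.zeros((600,800,3),np.uint8);o[:600,:400]=a[100:700][:600] if len(a)>=700 else cv2.copyMakeBorder(a,0,600-len(a),0,0,0);o[:400,400:]=b
o[400:600,400:600]=ov("top",(375,425,215,265),4);o[400:600,600:]=ov("scene",(232,282,283,333),4)
cv2.imwrite("pics/ov1.png",o)
E
python3 fit.py
```

```text
scr+mat [ 482.227 -195.776    1.524    1.187  476.844 -209.228    1.235] 0.28560204760501356Traceback (most recent call last):
  File "fit.py", line 36, in <module>
    r2=nm(f2,[p[0],p[1],0,1.19,-8,0],[10,10,4,.08,3,5]);print("channel",np.round(r2.x,3),r2.fun)
  File "fit.py", line 23, in nm
    return minimize(f,x0,method="Nelder-Mead",options=dict(initial_simplex=s,xatol=.02,fatol=1e-4,maxiter=500))
    res = _minimize_neldermead(fun, x0, args, callback, bounds=bounds,
                               **options)
    fsim[k] = func(sim[k])
              ~~~~^^^^^^^^
    fx = function(np.copy(x), *(wrapper_args + args))
  File "fit.py", line 35, in <lambda>
    f2=lambda q:cost(["channel","shelf","tray","partsbox"],th(q),W2,ign)+.02*((q[4]+8)/3)**2+.0005*q[5]**2
                ~~~~^^^^^^^^^^^^^^^^^^^^^^^^^^^^^^^^^^^^^^^^^^^^^^^^^^^^
  File "fit.py", line 17, in cost
    m=best(c,n)[v0:v1,u0:u1];w=1.0
      ~~~~^^^^^
  File "fit.py", line 9, in <lambda>
    best=lambda c,n:M[c,n][0]["pixels"]
                    ~~~~~~^^^
IndexError: list index out of range
```

```bash
sed -i 's/^        M\[c,n\]=optics.masks_of(n,c)$/        for _ in range(4):\n            M[c,n]=optics.masks_of(n,c)\n            if M[c,n]: break\n            img[c]=optics.get_image(c)\n        print(c,n,[(round(d["conf"],2),np.round(d["extent"][:2]).tolist()) for d in M[c,n][:1]])/' fit.py; time python3 fit.py
```

```text
Still running in the background as job /tmp/bash_jobs.1000/a73cba078351 (pid 504). You'll get a notice when it ends.fit.py:23: RuntimeWarning: divide by zero encountered in scalar divide
  e+=(w*np.abs(frac(l,i,sh)-m)).sum()/m.sum()
  np.max(np.abs(fsim[0] - fsim[1:])) <= fatol):
```

```bash
kill -- -$(cat /tmp/bash_jobs.1000/a73cba078351/pid); cat /tmp/bash_jobs.1000/a73cba078351/stdout; python3 - <<'E'
s=open('fit.py').read()
a=s.index("M={};img");b=s.index("best=lambda")
s=s[:a]+'M,img=pickle.load(open("m.pkl","rb"))\n'+s[b:]
s=s.replace('m=best(c,n)[v0:v1,u0:u1];w=1.0','''ms=[d["pixels"][v0:v1,u0:u1] for d in M[c,n] if d["pixels"][v0:v1,u0:u1].sum()>200]
            if not ms: continue
            m=ms[0];w=1.0''')
s=s.replace("g,sh=grid(*W[c],s=2);l=cast(c,g,things)","g,sh=G(W[c]);l=cast(c,g,things)").replace("maxiter=500","maxfev=220")
s=s.replace("def cost","from functools import lru_cache\nG=lru_cache(None)(lambda w:grid(*w,s=2))\ndef cost")
s=s.replace("best=lambda c,n:M[c,n][0]","best=lambda c,n:(M[c,n]+[{'pixels':np.zeros((400,640),bool)}])[0]")
open('fit.py','w').write(s)
h=open('h.py').read()
h=h.replace("d=rays(c,uv);best=","d=RC.get((c,id(uv)));\n    if d is None: d=RC[c,id(uv)]=rays(c,uv);KEEP.append(uv)\n    best=").replace("def cast","RC={};KEEP=[]\ndef cast")
open('h.py','w').write(h)
E
export OMP_NUM_THREADS=2; time timeout 200 python3 fit.py
```

```text
scr+mat [ 482.218 -195.359    1.995    1.189  476.996 -208.701    1.22 ] 0.34690981498830414
channel [534.153 160.468   0.563   1.216  -6.281   2.143] 0.6712561895402301
scene [(0.61, [331.8, 224.4], [-28.0, -57.0], 44)]
[(0.77, array([596., -42.,  35.])), (0.45, array([461., -43.,  35.]))]
top [(0.6, [295.2, 209.8], [-30.0, -47.0], 24), (0.58, [277.6, 209.4], [21.0, -29.0], 35), (0.38, [285.6, 230.2], [-25.0, 21.0], 37)]
[(0.51, array([457., -46.,  35.])), (0.49, array([602., -49.,  35.]))]
real	2m19.267s
user	4m19.483s
sys	0m6.241s
```

View pics/ov1.png

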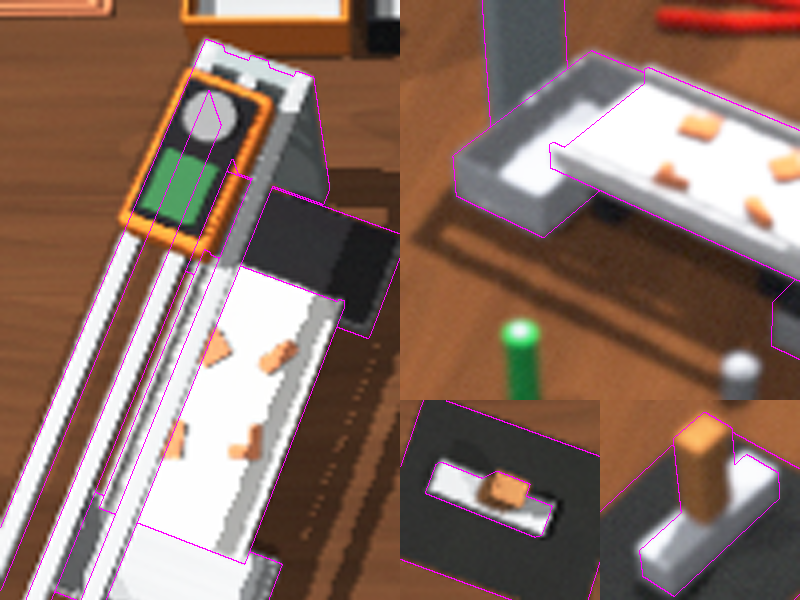

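Overlay: the outlines of the shelf, channel, tray, mat and scraper all sit within about 1 px in both views. The four offcuts lie at y between about -57 and +25 in the channel, so the scraper can go in at the far end. First move: lift and turn the tool.

```bash
cat >to.py <<'E'
# usage: to.py x y z yaw lean_deg : target GRASP point + scraper yaw; prints turn then shift in row units
import sys;from h import *
x,y,z,a,l=map(float,sys.argv[1:6]);o=ctrl.get_obs();l=np.radians(l)
X=np.array([np.cos(a),np.sin(a),0]);Y=np.array([np.sin(a),-np.cos(a),0]);Z=np.sin(l)*X-np.cos(l)*np.array([0,0,1])
T=np.c_[np.cross(Y,Z),Y,Z];Rc=R.from_rotvec(o["orientation"]);tcp=np.array([x,y,z])+19*Z
rv=(Rc.inv()*R.from_matrix(T)).as_rotvec(degrees=True)/6
d=tcp-o["ee_pos"];print("t",round(o["t"],2),"turn",np.round(rv,2),"shift(after turn)",np.round(T.T@d/40,2),"world",np.round(d,1),"F",np.round(o["ft_force"],1),"w",round(o["width"],1),"g",round(o["grasp_force"],1),"grasp",np.round(o["ee_pos"]-19*Rc.as_matrix()[:,2],1),"q",np.round(o["qpos"],2))
E
python3 -m jog '[[0,0,-1,0,0,1,1],[0,0,-1,0,0,1,1],[0,0,-1,0,0,1,1],[0,0,-1,0,0,1,1],[0,0,-1,0,0,1,1],[0,0,0,0,0,1,1],[0,0,0,0,0,1,1],[0,0,0,0,0,1,1],[0,0,0,0,0,1,1],[0,0,0,0,0,1,1],[0,0,0,0,0,1,1],[0,0,0,0,0,1,1],[0,0,0,0,0,1,1],[0,0,0,0,0,1,1],[0,0,0,0,0,1,1],[0,0,0,0,0,0.7,1]]'; python3 to.py 482 -195.5 260 1.189 0
```

```text
t: 5.2
ee_pos: [189.9, 595.3, 422.6]
orientation: [2.606, 1.754, -0.0]
ft_force: [0.0, -0.6, 0.5]
width: 87.8
grasp_force: 0.0
t 5.2 turn [-0.    0.   -0.04] shift(after turn) [-15.63  14.14   4.54] world [ 292.1 -790.8 -181.6] F [ 0.  -0.6  0.5] w 87.8 g 0.0 grasp [189.9 595.3 441.6] q [1.24 0.27 1.4  0.   1.48 1.63]
```

```bash
python3 -m jog '[[-0.78,0.71,0,0,0,0,1],[-0.78,0.71,0,0,0,0,1],[-0.78,0.71,0,0,0,0,1],[-0.78,0.71,0,0,0,0,1],[-0.78,0.71,0,0,0,0,1],[-0.78,0.71,0,0,0,0,1],[-0.78,0.71,0,0,0,0,1],[-0.78,0.71,0,0,0,0,1],[-0.78,0.71,0,0,0,0,1],[-0.78,0.71,0,0,0,0,1],[-0.78,0.71,0,0,0,0,1],[-0.78,0.71,0,0,0,0,1],[-0.78,0.71,0,0,0,0,1],[-0.78,0.71,0,0,0,0,1],[-0.78,0.71,0,0,0,0,1],[-0.78,0.71,0.6,0,0,0,1],[-0.78,0.71,0.6,0,0,0,1],[-0.78,0.71,0.6,0,0,0,1],[-0.78,0.71,0.6,0,0,0,1],[-0.78,0.71,0.6,0,0,0,1]]'; python3 to.py 482 -195.5 260 1.189 40
```

```text
t: 7.2
ee_pos: [484.6, -197.2, 301.9]
orientation: [2.603, 1.758, 0.001]
ft_force: [1.5, 0.3, 0.1]
width: 87.5
grasp_force: 0.0
t 7.2 turn [ 0.01  6.67 -0.  ] shift(after turn) [-0.66 -0.08  1.29] world [  2.   13.  -56.5] F [1.5 0.3 0.1] w 87.5 g 0.0 grasp [ 484.6 -197.2  320.9] q [-0.41  0.18  1.77  0.    1.18 -0.03]
```

```bash
python3 -m jog '[[0,0,0,0,1,0,1],[0,0,0,0,1,0,1],[0,0,0,0,1,0,1],[0,0,0,0,1,0,1],[0,0,0,0,1,0,1],[0,0,0,0,1,0,1],[0,0,0,0,0.67,0,1],[0,0,0,0,0,0,1]]'; python3 to.py 482 -195.5 66 1.189 40
```

```text
t: 8.0
ee_pos: [483.6, -196.4, 301.4]
orientation: [-2.187, -1.473, -0.796]
ft_force: [-0.1, 0.2, 0.1]
width: 87.7
grasp_force: 0.0
t 8.0 turn [-0.   -0.02 -0.04] shift(after turn) [-3.78 -0.04  4.99] world [   3.    12.2 -249.9] F [-0.1  0.2  0.1] w 87.7 g 0.0 grasp [ 479.  -207.7  315.9] q [-0.77  0.32  1.77  0.65  1.4  -0.62]
```

```bash
python3 -m jog '[[-0.63,-0.01,0.83,0,0,0,1],[-0.63,-0.01,0.83,0,0,0,1],[-0.63,-0.01,0.83,0,0,0,1],[-0.63,-0.01,0.83,0,0,0,1],[-0.63,0,0.83,0,0,0,1],[-0.3,0,0.42,0,0,0,1],[-0.33,0,0.42,0,0,0,1],[0,0,0,0,0,0,1]]'; python3 to.py 482 -195.5 66 1.189 40; python3 - <<'E'
import sys;sys.path.insert(0,'.')
from h import *
o=[cv2.resize(optics.get_image(c)[v:v+75,u:u+100,::-1],None,fx=4,fy=4,interpolation=cv2.INTER_CUBIC) for c,u,v in(("top",350,200),("scene",210,265))]
cv2.imwrite("pics/g.png",np.hstack(o))
E
```

```text
t: 8.8
ee_pos: [486.8, -181.9, 50.8]
orientation: [-2.184, -1.477, -0.792]
ft_force: [-0.1, -0.1, 0.3]
width: 87.5
grasp_force: 0.0
t 8.8 turn [-0.03  0.   -0.01] shift(after turn) [-0.03  0.02 -0.05] world [-0.2 -2.2  0.7] F [-0.1 -0.1  0.3] w 87.5 g 0.0 grasp [ 482.3 -193.3   65.4] q [-0.75  0.7   1.89  0.78  1.01 -0.95]
```

View pics/g.png

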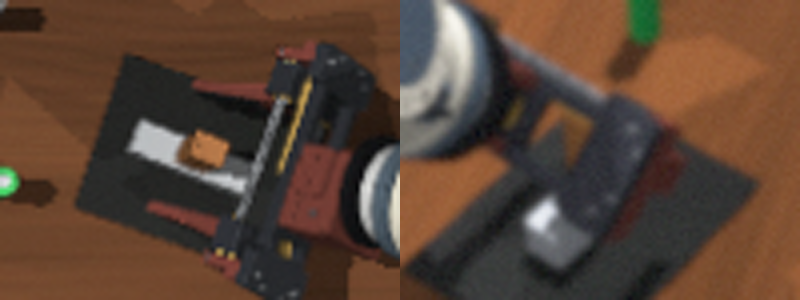

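The open fingers straddle the handle at about (205,150) in the top crop, one on each side, with clearance around the block. Closing now.

```bash
python3 -m jog '[[0,0,0,0,0,0,0],[0,0,0,0,0,0,0],[0,0,0,0,0,0,0],[0,0,0,0,0,0,0],[0,0,0,0,0,0,0],[0,0,0,0,0,0,0],[0,0,0,0,0,0,0],[0,0,0,0,0,0,0],[0,0,0,0,0,0,0],[0,0,0,0,0,0,0]]'; python3 to.py 482 -195.5 66 1.189 40
```

```text
t: 9.9
ee_pos: [487.5, -183.1, 52.5]
orientation: [-2.186, -1.477, -0.796]
ft_force: [0.5, 0.6, -1.2]
width: 20.2
grasp_force: 30.0
t 9.9 turn [ 0. -0. -0.] shift(after turn) [-0.04 -0.01 -0.  ] world [-1.  -1.  -1.1] F [ 0.5  0.6 -1.2] w 20.2 g 30.0 grasp [ 482.9 -194.5   67.1] q [-0.75  0.7   1.88  0.79  1.01 -0.95]
```

```bash
python3 -m jog '[[0.1,0,-0.12,0,0,0,0],[0.3,0,-0.36,0,0,0,0],[0.42,0,-0.5,0,0,0,0],[0.42,0,-0.5,0,0,0,0],[0.42,0,-0.5,0,0,0,0],[0,0,0,0,0,0,0]]'; python3 to.py 585 24 165 1.216 40
```

```text
t: 10.5
ee_pos: [488.6, -184.2, 158.7]
orientation: [-2.188, -1.482, -0.799]
ft_force: [0.4, -0.5, -3.8]
width: 20.0
grasp_force: 30.0
t 10.5 turn [ 0.2   0.02 -0.17] shift(after turn) [4.48 0.45 4.03] world [100.6 219.7  -8.2] F [ 0.4 -0.5 -3.8] w 20.0 g 30.0 grasp [ 484.  -195.5  173.2] q [-0.75  0.52  1.87  0.72  1.16 -0.8 ]
```

```bash
python3 -m jog '[[0.4,0.04,0.36,0.2,0.02,-0.17,0],[0.75,0.08,0.67,0,0,0,0],[0.75,0.08,0.67,0,0,0,0],[0.75,0.08,0.67,0,0,0,0],[0.75,0.08,0.67,0,0,0,0],[0.65,0.06,0.6,0,0,0,0],[0.43,0.04,0.4,0,0,0,0],[0,0,0,0,0,0,0]]'; python3 to.py 623.2 126.5 136 1.216 40
```

```text
t: 11.3
ee_pos: [588.4, 39.1, 146.3]
orientation: [-2.156, -1.502, -0.781]
ft_force: [-0.6, -0.6, -3.3]
width: 19.8
grasp_force: 30.0
t 11.3 turn [-0.07 -0.02 -0.01] shift(after turn) [1.64 0.06 2.18] world [ 39.1  98.9 -24.9] F [-0.6 -0.6 -3.3] w 19.8 g 30.0 grasp [584.2  27.6 160.9] q [-0.3   0.52  1.9   0.93  0.93 -0.61]
```

```bash
python3 -m jog '[[0.33,0.01,0.44,0,0,0,0],[0.33,0.01,0.44,0,0,0,0],[0.33,0.01,0.44,0,0,0,0],[0.33,0.01,0.44,0,0,0,0],[0.32,0.01,0.42,0,0,0,0],[0,0,0,0,0,0,0]]'; python3 to.py 623.2 126.5 116 1.216 40; python3 - <<'E'
import sys;sys.path.insert(0,'.')
from h import *
o=[cv2.resize(optics.get_image(c)[v:v+112,u:u+100,::-1],None,fx=4,fy=4,interpolation=cv2.INTER_CUBIC) for c,u,v in(("top",240,160),("scene",270,165))]
cv2.imwrite("pics/e.png",np.hstack(o))
E
```

```text
t: 11.9
ee_pos: [627.0, 136.4, 121.7]
orientation: [-2.158, -1.501, -0.782]
ft_force: [0.7, -0.6, -3.3]
width: 20.0
grasp_force: 30.0
t 11.9 turn [-0.06 -0.01 -0.03] shift(after turn) [-0.3  -0.    0.41] world [  0.5   1.5 -20.3] F [ 0.7 -0.6 -3.3] w 20.0 g 30.0 grasp [622.8 124.9 136.3] q [-0.11  0.59  1.86  1.03  0.82 -0.54]
```

View pics/e.png

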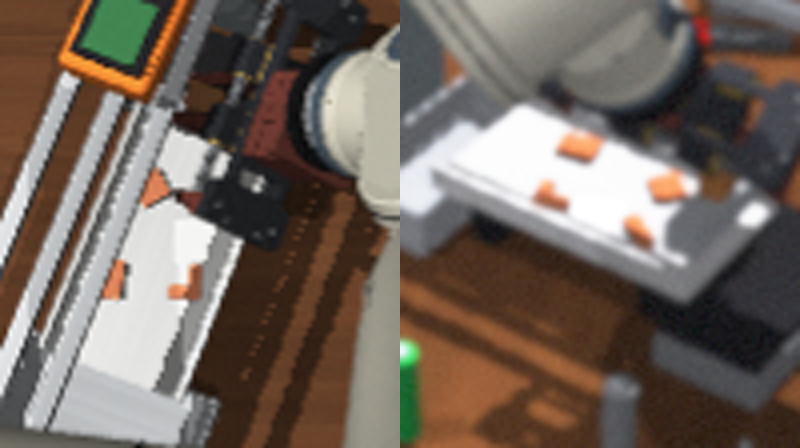

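The scraper is over the far end of the plate (scene crop ~(740,200)) and all four offcuts lie on the tray side of it. Lowering.

```bash
python3 -m jog '[[-0.15,0,0.2,0,0,0,0],[-0.15,0,0.2,0,0,0,0],[0,0,0,0,0,0,0]]'; python3 -m jog '[[-0.03,0,0.04,0,0,0,0],[-0.03,0,0.04,0,0,0,0],[0,0,0,0,0,0,0]]'; python3 to.py 623.2 126.5 112 1.216 40
```

```text
t: 12.3
ee_pos: [627.5, 135.9, 101.9]
orientation: [-2.16, -1.498, -0.783]
ft_force: [1.0, 0.3, -3.7]
width: 19.7
grasp_force: 30.0
t: 12.6
ee_pos: [627.9, 136.6, 99.2]
orientation: [-2.159, -1.499, -0.784]
ft_force: [-0.1, -0.4, -3.8]
width: 20.0
grasp_force: 30.0
t 12.6 turn [-0.03 -0.02 -0.03] shift(after turn) [-0.01 -0.02  0.05] world [-0.5  1.4 -1.7] F [-0.1 -0.4 -3.8] w 20.0 g 30.0 grasp [623.7 125.1 113.7] q [-0.11  0.63  1.87  1.07  0.8  -0.59]
```

```bash
python3 -m jog '[[-0.02,0,0.02,0,0,0,0],[0,0,0,0,0,0,0]]';python3 -m jog '[[-0.02,0,0.02,0,0,0,0],[0,0,0,0,0,0,0]]'; python3 -m jog '[[-0.01,0,0.02,0,0,0,0],[0,0,0,0,0,0,0]]';  python3 to.py 623.2 126.5 112 1.216 40
```

```text
t: 12.8
ee_pos: [628.2, 136.6, 98.6]
orientation: [-2.159, -1.5, -0.785]
ft_force: [-0.1, -0.2, -1.9]
width: 19.9
grasp_force: 30.0
t: 13.0
ee_pos: [628.2, 136.5, 98.5]
orientation: [-2.158, -1.5, -0.787]
ft_force: [-4.1, -4.8, 8.0]
width: 20.3
grasp_force: 30.0
t: 13.2
ee_pos: [628.2, 136.5, 98.4]
orientation: [-2.157, -1.5, -0.788]
ft_force: [-7.7, -8.5, 15.2]
width: 20.0
grasp_force: 30.0
t 13.2 turn [-0.03 -0.05 -0.02] shift(after turn) [ 0.01 -0.03  0.04] world [-0.7  1.5 -1. ] F [-7.7 -8.5 15.2] w 20.0 g 30.0 grasp [624.  124.9 112.9] q [-0.11  0.63  1.87  1.08  0.8  -0.6 ]
```

```bash
python3 -m jog '[[0.015,0,-0.02,0,0,0,0],[0,-0.1,0,0,0,0,0],[0,-0.2,0,0,0,0,0],[0,-0.25,0,0,0,0,0],[0,-0.25,0,0,0,0,0],[0,-0.25,0,0,0,0,0],[0,-0.25,0,0,0,0,0],[0,-0.25,0,0,0,0,0],[0,-0.25,0,0,0,0,0],[0,-0.25,0,0,0,0,0],[0,-0.25,0,0,0,0,0]]'; python3 to.py 444.1 193.9 113 1.216 40
```

```text
t: 14.3
ee_pos: [542.1, 168.9, 98.5]
orientation: [-2.16, -1.5, -0.788]
ft_force: [4.2, -2.6, 3.7]
width: 20.1
grasp_force: 30.0
t 14.3 turn [-0.01 -0.03 -0.03] shift(after turn) [ 0.03 -2.52  0.03] world [-93.8  36.5  -0. ] F [ 4.2 -2.6  3.7] w 20.1 g 30.0 grasp [537.9 157.4 113. ] q [-0.06  0.55  2.06  1.22  0.72 -0.74]
```

```bash
python3 -m jog '[[0.01,-0.25,0,0,0,0,0],[0.01,-0.25,0,0,0,0,0],[0.01,-0.25,0,0,0,0,0],[0,-0.25,0,0,0,0,0],[0,-0.25,0,0,0,0,0],[0,-0.25,0,0,0,0,0],[0,-0.25,0,0,0,0,0],[0,-0.25,0,0,0,0,0],[0,-0.25,0,0,0,0,0],[0,-0.2,0,0,0,0,0],[0,-0.07,0,0,0,0,0],[0,0,0,0,0,0,0]]'; python3 to.py 444.1 193.9 113 1.216 40; python3 - <<'E'
import sys;sys.path.insert(0,'.')
from h import *
o=[cv2.resize(optics.get_image(c)[v:v+112,u:u+100,::-1],None,fx=4,fy=4,interpolation=cv2.INTER_CUBIC) for c,u,v in(("top",225,180),("scene",250,165))]
cv2.imwrite("pics/s.png",np.hstack(o))
E
```

```text
t: 15.5
ee_pos: [446.7, 204.8, 98.8]
orientation: [-2.159, -1.5, -0.783]
ft_force: [-0.1, -0.2, -3.2]
width: 20.1
grasp_force: 30.0
t 15.5 turn [-0.04 -0.02 -0.03] shift(after turn) [0.02 0.03 0.02] world [ 1.6  0.6 -0.3] F [-0.1 -0.2 -3.2] w 20.1 g 30.0 grasp [442.5 193.3 113.3] q [ 0.01  0.48  2.26  1.42  0.66 -0.92]
```

View pics/s.png

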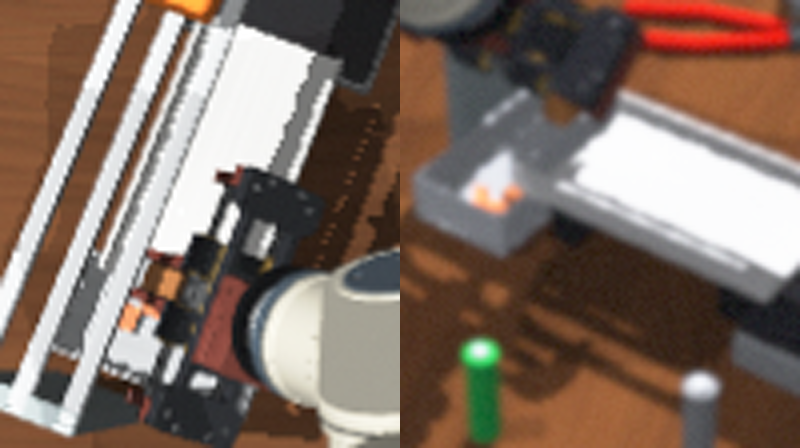

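The plate floor is empty, and copper shows in the tray (scene crop ~(495,195)). Lifting the scraper and backing out from under the shelf.

```bash
python3 -m jog '[[0.13,0.2,-0.15,0,0,0,0],[0.13,0.4,-0.15,0,0,0,0],[0.13,0.5,-0.15,0,0,0,0],[0,0.6,0,0,0,0,0],[0,0.6,0,0,0,0,0],[-0.45,0,-0.4,0,0,0,0],[-0.45,0,-0.4,0,0,0,0],[-0.45,0,-0.4,0,0,0,0],[-0.45,0,-0.4,0,0,0,0],[-0.45,0,-0.4,0,0,0,0],[0.2,0,-0.7,0,0,0,0],[0.3,0,-0.7,0,0,0,0],[0,0,0,0,0,0,0]]'; python3 to.py 477 -209 165 1.22 40; python3 - <<'E'
import sys;sys.path.insert(0,'.')
from h import *
im=[optics.get_image(c) for c in C]
print([(round(d["conf"],2),np.round(d["extent"],0).tolist()) for c in C for d in optics.masks_of("offcut1",c)])
o=[cv2.resize(i[v:v+60,u:u+60,::-1],None,fx=6,fy=6,interpolation=cv2.INTER_CUBIC) for i,u,v in((im[1],240,230),(im[0],250,175))]
cv2.imwrite("pics/r.png",np.hstack(o))
E
```

```text
t: 16.9
ee_pos: [487.1, 38.6, 183.8]
orientation: [-2.161, -1.502, -0.791]
ft_force: [0.4, 0.1, -2.9]
width: 19.6
grasp_force: 30.0
t 16.9 turn [ 0.04 -0.02 -0.04] shift(after turn) [-4.82  1.89 -2.96] world [  -5.9 -236.2  -33.3] F [ 0.4  0.1 -2.9] w 19.6 g 30.0 grasp [482.8  27.2 198.3] q [-0.37  0.35  2.1   0.92  0.95 -0.66]
[(0.57, [333.0, 186.0, 144.0, 142.0]), (0.54, [327.0, 218.0, 79.0, 58.0]), (0.6, [260.0, 210.0, 92.0, 165.0]), (0.54, [270.0, 265.0, 8.0, 9.0]), (0.52, [269.0, 265.0, 56.0, 40.0]), (0.5, [280.0, 269.0, 8.0, 9.0])]
```

View pics/r.png

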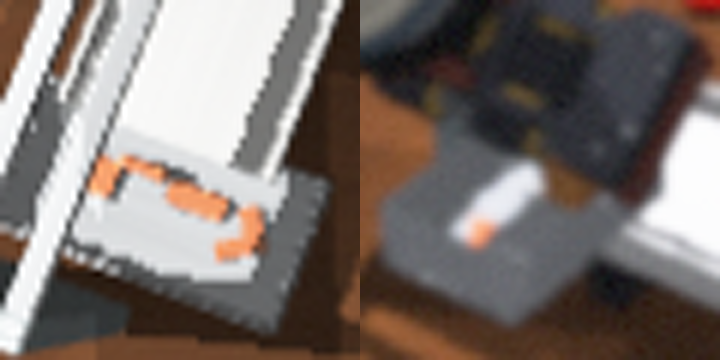

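All four offcuts are in the tray (top crop at (105,178), (145,165), (195,200) and (245,235)). Now back to the mat.

```bash
python3 -m jog '[[-0.4,0.15,-0.25,0.04,-0.02,-0.04,0],[-0.69,0.27,-0.42,0,0,0,0],[-0.69,0.27,-0.42,0,0,0,0],[-0.69,0.27,-0.42,0,0,0,0],[-0.69,0.27,-0.42,0,0,0,0],[-0.69,0.27,-0.42,0,0,0,0],[-0.6,0.24,-0.37,0,0,0,0],[-0.37,0.15,-0.23,0,0,0,0],[0,0,0,0,0,0,0]]'; python3 to.py 477.5 -208.5 74 1.22 40
```

```text
t: 18.0
ee_pos: [479.8, -196.8, 145.8]
orientation: [-2.156, -1.504, -0.781]
ft_force: [0.7, 1.3, -2.8]
width: 19.7
grasp_force: 30.0
t 18.0 turn [-0.04 -0.01 -0.04] shift(after turn) [-1.38  0.05  1.66] world [  1.9  -0.2 -86.4] F [ 0.7  1.3 -2.8] w 19.7 g 30.0 grasp [ 475.7 -208.3  160.3] q [-0.77  0.55  1.85  0.69  1.18 -0.83]
```

```bash
python3 -m jog '[[-0.4,0.02,0.5,0,0,0,0],[-0.4,0.02,0.5,0,0,0,0],[-0.4,0.01,0.46,0,0,0,0],[-0.18,0,0.2,0,0,0,0],[0,0,0,0,0,0,0]]'; python3 to.py 477.5 -208.5 68 1.22 40; python3 - <<'E'
import sys;sys.path.insert(0,'.')
from h import *
for c in C:
    im=optics.get_image(c)
    for n in("scraper","mat"): print(c,n,[(round(d["conf"],2),np.round(d["extent"],0).tolist()) for d in optics.masks_of(n,c)[:1]])
E
```

```text
t: 18.5
ee_pos: [480.5, -193.8, 59.7]
orientation: [-2.152, -1.504, -0.779]
ft_force: [0.1, -0.6, -1.9]
width: 20.0
grasp_force: 30.0
t 18.5 turn [-0.08 -0.02 -0.03] shift(after turn) [-0.15  0.06  0.08] world [ 1.2 -3.3 -6.2] F [ 0.1 -0.6 -1.9] w 20.0 g 30.0 grasp [ 476.4 -205.3   74.2] q [-0.77  0.7   1.86  0.74  1.06 -0.95]
scene scraper [(0.61, [244.0, 324.0, 10.0, 20.0])]
scene mat [(0.96, [256.0, 328.0, 84.0, 64.0])]
top scraper [(0.7, [401.0, 238.0, 26.0, 8.0])]
top mat [(0.57, [399.0, 239.0, 58.0, 49.0])]
```

```bash
python3 -m jog '[[-0.07,0.03,0.03,-0.04,0,-0.02,0],[-0.08,0.03,0.05,0,0,0,0],[0,0,0,0,0,0,0]]'; python3 -m jog '[[-0.015,0,0.02,0,0,0,0],[0,0,0,0,0,0,0]]'; python3 to.py 477.5 -208.5 67 1.22 40
```

```text
t: 19.1
ee_pos: [482.6, -199.0, 54.2]
orientation: [-2.157, -1.508, -0.785]
ft_force: [0.2, 0.8, -2.8]
width: 19.7
grasp_force: 30.0
t: 19.3
ee_pos: [482.5, -198.7, 53.3]
orientation: [-2.157, -1.508, -0.785]
ft_force: [1.5, -0.0, -3.0]
width: 19.3
grasp_force: 30.0
t 19.3 turn [-0.01 -0.01 -0.  ] shift(after turn) [ 0.01 -0.03  0.04] world [-0.9  1.7 -0.9] F [ 1.5 -0.  -3. ] w 19.3 g 30.0 grasp [ 478.4 -210.2   67.9] q [-0.77  0.71  1.86  0.74  1.05 -0.96]
```

```bash
python3 -m jog '[[0,-0.02,0.02,0,0,0,0],[0,0,0,0,0,0,0]]'; python3 -m jog '[[-0.01,0,0.01,0,0,0,0],[0,0,0,0,0,0,0]]';python3 -m jog '[[-0.01,0,0.01,0,0,0,0],[0,0,0,0,0,0,0]]'; python3 to.py 477.5 -208.5 67 1.22 40
```

```text
t: 19.5
ee_pos: [481.9, -197.8, 52.8]
orientation: [-2.157, -1.508, -0.785]
ft_force: [0.3, 0.3, -3.3]
width: 19.8
grasp_force: 30.0
t: 19.7
ee_pos: [482.0, -197.9, 52.6]
orientation: [-2.156, -1.508, -0.785]
ft_force: [-1.7, 0.3, -0.0]
width: 20.1
grasp_force: 30.0
t: 19.9
ee_pos: [482.0, -198.0, 52.5]
orientation: [-2.156, -1.508, -0.786]
ft_force: [-2.7, -1.4, 5.1]
width: 19.9
grasp_force: 30.0
t 19.9 turn [-0.01 -0.02  0.  ] shift(after turn) [ 0.01 -0.01  0.01] world [-0.3  1.  -0.1] F [-2.7 -1.4  5.1] w 19.9 g 30.0 grasp [ 477.8 -209.5   67. ] q [-0.77  0.71  1.86  0.75  1.05 -0.96]
```

```bash
python3 -m jog '[[0,0,0,0,0,0,0.4],[0,0,0,0,0,0,0.7],[0,0,0,0,0,0,1],[0,0,0,0,0,0,1],[0,0,0,0,0,0,1],[0,0,0,0,0,0,1],[0,0,0,0,0,0,1]]'; python3 -m jog '[[0.1,0,-0.12,0,0,0,1],[0.3,0,-0.36,0,0,0,1],[0.5,0,-0.6,0,0,0,1],[0.5,0,-0.6,0,0,0,1],[0.5,0,-0.6,0,0,0,1],[0.5,0,-0.6,0,0,0,1],[-0.3,0,-0.8,0,0,0,1],[-0.3,0,-0.8,0,0,0,1],[-0.3,0,-0.8,0,0,0,1],[-0.3,0,-0.8,0,0,0,1],[0,0,0,0,0,0,1]]'; python3 - <<'E'
import sys;sys.path.insert(0,'.')
from h import *
T=[(SCR,477.5,-209,4,1.22),(MAT,477,-209,0,1.22)];o=[]
for c,W in(("top",(360,440,195,275)),("scene",(215,295,275,355))):
    u0,u1,v0,v1=W;im=cv2.resize(optics.get_image(c)[v0:v1,u0:u1,::-1],None,fx=5,fy=5,interpolation=cv2.INTER_CUBIC)
    print(c,[np.round(d["extent"],1).tolist() for d in optics.masks_of("scraper",c)[:1]])
    g,sh=grid(*W,s=5);l=cast(c,g,T).reshape(400,400);e=np.zeros(l.shape,bool);e[1:]|=l[1:]!=l[:-1];e[:,1:]|=l[:,1:]!=l[:,:-1];im[e]=(255,0,255);o.append(im)
cv2.imwrite("pics/f.png",np.hstack(o))
E
```

```text
t: 20.6
ee_pos: [482.0, -198.1, 51.8]
orientation: [-2.157, -1.508, -0.785]
ft_force: [0.4, -0.2, 0.3]
width: 72.5
grasp_force: 0.0
t: 21.7
ee_pos: [441.1, -314.2, 271.2]
orientation: [-2.163, -1.51, -0.787]
ft_force: [0.6, 0.4, 0.2]
width: 87.8
grasp_force: 0.0
top [[403.3, 243.0, 28.4, 13.2]]
scene [[253.3, 312.9, 30.7, 46.4]]
```

View pics/f.png

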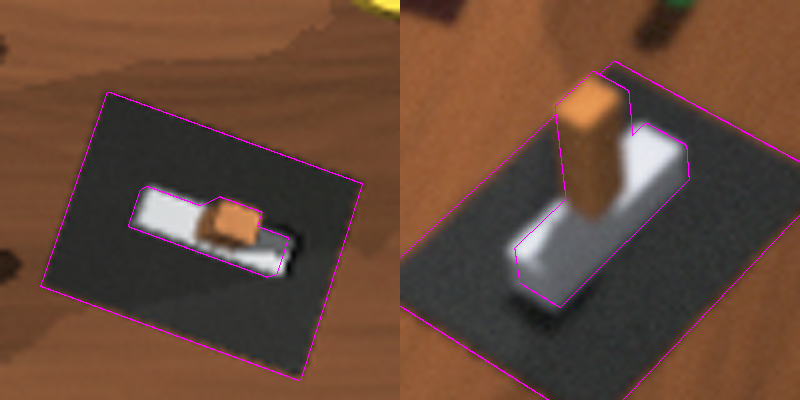

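The scraper stands upright in the middle of the mat: block at about (212,232) in the top crop, matching the drawn centre pose in both views to within about 1 px. Before handing in I check the rest of the bench.

```bash
python3 - <<'E'
import sys;sys.path.insert(0,'.')
from h import *
a=optics.get_image("scene");b=optics.get_image("top")
cv2.imwrite("pics/end.png",np.hstack([cv2.resize(b[100:300,180:480,::-1],(800,533))]))
for n in("cell1","screwdriver","tape","meter","offcut1"): print(n,[np.round(d["extent"],0).tolist() for d in optics.masks_of(n,"top")[:5]],[np.round(d["extent"],0).tolist() for d in optics.masks_of(n,"scene")[:3]])
E
```

```text
cell1 [[350.0, 247.0, 9.0, 10.0], [350.0, 202.0, 6.0, 9.0]] [[271.0, 261.0, 5.0, 21.0], [323.0, 272.0, 10.0, 25.0], [358.0, 311.0, 10.0, 65.0]]
screwdriver [[368.0, 173.0, 61.0, 16.0], [403.0, 242.0, 32.0, 19.0], [279.0, 270.0, 9.0, 12.0]] [[360.0, 313.0, 9.0, 64.0]]
tape [[440.0, 185.0, 29.0, 23.0]] [[317.0, 381.0, 44.0, 37.0]]
meter [[276.0, 165.0, 37.0, 48.0]] [[367.0, 152.0, 48.0, 32.0], [321.0, 216.0, 84.0, 57.0]]
offcut1 [[272.0, 263.0, 5.0, 8.0], [279.0, 268.0, 10.0, 11.0]] []
```

View pics/end.png

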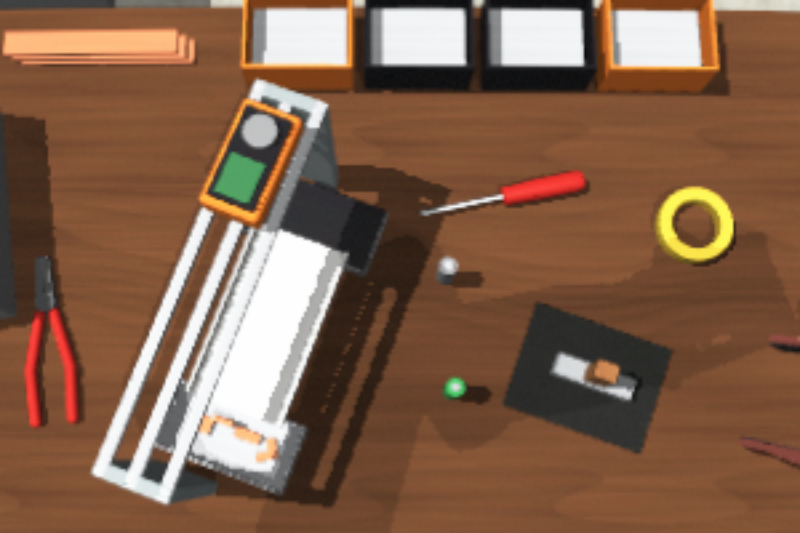

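The plate is empty and the copper is in the tray (~(240,440)). The cells, screwdriver, tape, pliers and meter are where they started.

```bash
python3 -c "
from workcell import ctrl
print(ctrl.close_job())"
```

```text
the job is handed in; nothing more can be done
None
```

The job is handed in: all four offcuts are in the tray, the scraper stands released and upright in the middle of its mat, and the other things on the bench show no visible movement; the clock read 21.7 s after the last move, and the hand-in gave no verdict.

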